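# Plug a charger block into a sloping worktop power rail and reset the rail

### The job

Plug the white charger block fully home into the socket of the white module that is clipped somewhere along the sloping power rail, and let go of it. Then push the orange sprung reset lever at the rail's far end up the slope all the way to its stop and let it spring back, leaving the plug seated and the espresso cup, mustard jar and egg timer where they are.

Things in the scene. Friction and masses are not known exactly. Their poses are not given: they have to be found in the camera images.
- plug: Loose white charger block, about 0.12 kg, upright on its black stub. Origin: centre of the stub's tip; z up. Stub 22 (x) x 30 (y) x 18 mm, its last 3 mm tapering to 18 x 26; body 48 (x) x 38 (y) mm from z = 18 (shoulder) to z = 60. Grip across the 38 mm (y), fingertips above the shoulder. Goes in tip first, its x along the slope, y along the rail, either way round.
- power_rail: Fixed grey wedge lying away from the robot, 300 (y) x 90 (x) mm, 13 mm high at its left edge, 65 at its right; origin: centre of underside, z up. On its slope a white socket module is fixed, 60 up the slope x 64 along the rail x 28 mm thick, sides square to the face. Its place along the rail is not measured: its centre is within 35 mm of the middle; find it by touch or sight (it does not yield).
- rail_face: Frame on that slope; origin: its middle, 39 mm up. x up the slope (30 deg, to the robot's right), y along the rail away from the robot, z square out of the face, leaning 30 deg from vertical to the left. The module's centre is at x = 0, y -35 to 35, its front at z = 28 mm; its central hole, 24.4 (x) x 32.4 (y), goes through to z = 0. Plug seated: shoulder on the front, stub tip at z = 10.
- reset_lever (a joint): Angle of the sprung lever at the rail's far end: 0 at rest (leaning 25 deg down the slope, from the face's normal), 0.87 rad at its stop (25 deg up the slope). Hinge along y at rail_face x = 0, y = 125, z = 10 mm. 58 mm long; the outer 26 mm is an orange head 12 mm thick, 22 wide (y). Takes about 1 N at rest, 4 N at the stop; springs back when let go.
- lever_head (a point): Centre of the lever's orange head, 45 mm from the hinge; it moves with the lever. Its axes do not matter.
- espresso_cup: White espresso cup, 63 x 88 x 51 mm high, handle along its -y; bystander. Origin at the underside's middle.
- mustard_jar: Mustard jar with yellow lid, 66 mm across, 94 mm high; bystander. Origin: centre of the underside.
- egg_timer: White wind-up egg timer, 69 mm across, 56 mm high; bystander. Origin: centre of the underside.
Not all that is in view belongs to the job. What is shaped like the plug but blue, pink or purple is not meant.

How it is judged:
By the outcome, as a careful person would: the job done as asked, in the order asked, and still so for the second after the job is handed in, with the robot touching nothing.
It also fails if it takes over 58 s, if anything falls off the work surface, if the arm or the gripper's body presses on something with over 40 N, if the wrist force passes 120 N, or if a joint passes its speed limit or range.

### The arm

A 6-joint arm with a two-finger parallel gripper is mounted at the origin on a cart in front of the work surface, level with it; the furniture and walls round the work are solid. World frame = base frame: x ahead of the robot, y to its left, z up, the work surface at z = 0. Lengths are in m, angles in rad, forces in N, time in s.
With the tool pointing down it reaches from about 0.25 to 0.775 m from the base axis. Payload 8.9 kg.
Tool frame: the origin (TCP) lies midway between the tips of the shut fingers; the grasp point (between the pads) lies 19 mm behind it; z points along the fingers, y is the line along which they close (so a half turn about z gives the same grasp; the last joint's range is limited). The gripper opens to 85 mm and grips with 20 to 120 N. Pads are 22 mm wide; open, the fingers measure 114 mm over their backs; the gripper's body (76 mm by 85 mm) begins 54 mm behind the grasp point. The pads swing forward as they close: fully open they stand 13 mm farther back than shut.
Start: joints at [-1.249, 0.291, -0.153, 1.127, 0, 1.431], TCP at [0.233, -0.47, 0.231] pointing down, gripper open.
Joint ranges: [-2.52, 2.52], [-0.91, 1.74], [-1.3, 1.37], [-1.96, 2.02], [-1.52, 1.47], [-3.14, 3.14]. Speed limits (rad/s): [2.22, 2.22, 2.79, 3.14, 3.14, 3.14].

### API

Orientations are given as a 3x3 rotation matrix whose columns are the frame's x, y, z axes.
In Python, from station import robot, vision gives the robot as it stands.
- The arm moves only by the shell command python3 -m inch 'ROWS' [FORCE]. ROWS is JSON, a list of rows, each a list of 5 numbers: the shift along the world's x, y, z in cm, then the turn about the world's z in degrees, then the gripper command: -1 is fully open, 1 is shut, values between are in proportion. In form: [[dx, dy, dz, spin, jaw], ...]. A call has 1 to 10 rows; each row shifts and turns the commanded pose from where the row before left it; what a row does not reach is not made up. A row lasts 1/8 s, in which the tool goes at most 62.5 mm and 10.7 degrees, less where a joint would pass 70% of its speed; a pose out of reach is approached as far as the arm can. A call with a gripper value outside its range is refused whole. The fingers move at their own pace and stop on an object; FORCE is the grip in N (left out, the last holds). Time passes only in rows, so rows that do not move let the fingers close. It gives the time, the measured TCP pose, the force, the opening and the grip force at its end, in the units of the state.
- robot.get_state(): the state, without advancing time (a new reading comes with each control period).
- vision.snapshot(name): name is "scene" or "top" or "wrist"; returns the picture (420x560x3 uint8, red, green, blue); there is no depth.
- vision.get_calibration(name): a dict with "fx", "fy", "cx", "cy" (pixels), "R" (3x3) and "t" (3): a world point X has camera coordinates R X + t. Camera axes: x right, y down, z forward; pixel columns grow to the right and rows downward; lengths in m; the calibration is good to about 2 mm. A picture is of the moment at which its call begins: read the wrist's pose just before it. get_calibration takes no time and is no camera call; for the wrist camera it gives the pose at the moment of the call.
- robot.finish_job(): hands the job in; it is judged then, once.
The state is a dict: "clock": time; "joint_positions": joint angles; "qd": joint speeds; "effort": joint torques, N m; "eef_pos": TCP position; "tcp_rot": TCP orientation; "force": force on the tool from outside, world axes, zero at the start; "wrist_torque": the same for the moment, N m; "grip_width": finger opening in m; "grasp_force": force on a finger pad.
Only numpy, scipy, OpenCV 4.12 (cv2) and the standard library are available. Lean on these libraries where they do the work, as an engineer would, in place of code of your own. Each camera call takes 0.05 s, during which the arm holds its last target. There are 200 camera calls.

## Working session

There is one attempt and no reset: what is moved stays moved. The work goes in short steps, Python scripts to look and compute and a shell command to move; the robot and the scene stay as the last step left them, time stands still between calls to the robot, and variables do not carry over. Pictures are saved under pics/ and viewed, at most 10 in all, crops included, and the job is handed in when it is done.

```bash
mkdir -p pics; ls; python3 - <<'E'
from station import robot, vision
import cv2, numpy as np
s=robot.get_state(); print({k:np.round(v,3).tolist() for k,v in s.items()})
for n in ("scene","top"):
    im=vision.snapshot(n); cv2.imwrite(f"pics/{n}0.png",cv2.cvtColor(im,cv2.COLOR_RGB2BGR))
    c=vision.get_calibration(n); print(n,{k:np.round(v,4).tolist() for k,v in c.items()})
E
```

```text
pics
{'clock': 0.0, 'joint_positions': [-1.249, 0.291, -0.154, 1.127, -0.0, 1.431], 'qd': [-0.001, -0.001, 0.001, -0.001, -0.0, -0.001], 'effort': [0.0, -53.715, 33.136, 0.016, -0.0, 0.0], 'eef_pos': [0.233, -0.47, 0.231], 'tcp_rot': [[0.896, 0.445, -0.0], [0.445, -0.896, 0.001], [0.0, -0.001, -1.0]], 'force': [-0.097, 0.842, 0.494], 'wrist_torque': [-0.039, -0.029, -0.004], 'grasp_force': 0.0, 'grip_width': 0.085}
scene {'fx': 517.9744, 'fy': 517.9744, 'cx': 275.6632, 'cy': 204.7488, 'R': [[-0.565, -0.8248, -0.0199], [-0.549, 0.3938, -0.7372], [0.6159, -0.4056, -0.6754]], 't': [0.2393, 0.3762, 1.0873]}
top {'fx': 477.0879, 'fy': 477.0879, 'cx': 279.4468, 'cy': 209.3743, 'R': [[-0.0109, -0.9998, 0.0144], [-0.9978, 0.0099, -0.0658], [0.0657, -0.0151, -0.9977]], 't': [-0.0819, 0.5583, 1.1857]}
```

View pics/scene0.png

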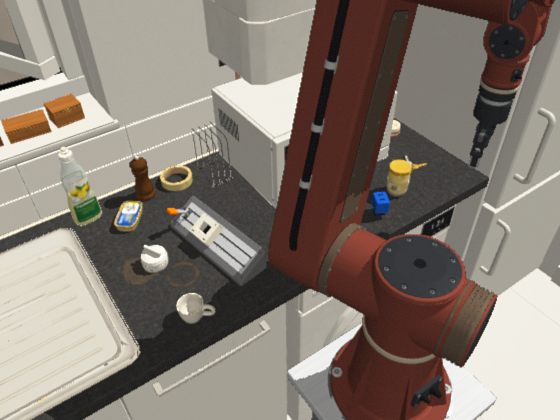

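View pics/top0.png

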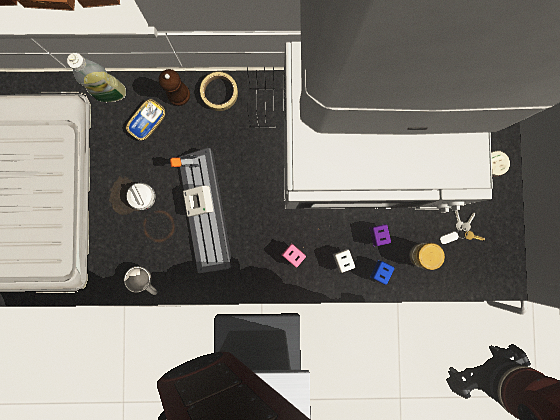

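Scene: the rail with the white module is at about (200,202) in top, and the orange lever tip at (176,161). There are four plug-shaped blocks: pink (293,255), white (345,261), purple (381,235) and blue (384,272). Only the white one fits the description, so I'll confirm it and the rail corners in one enlarged crop.

```bash
cat > h.py <<'E'
import numpy as np, cv2
from station import robot, vision
def ray(c,u,v):
    R=np.array(c["R"]);t=np.array(c["t"])
    d=R.T@np.array([(u-c["cx"])/c["fx"],(v-c["cy"])/c["fy"],1]); return -R.T@t,d
def onz(c,u,v,z):
    o,d=ray(c,u,v); return o+d*(z-o[2])/d[2]
def onplane(c,u,v,p,n):
    o,d=ray(c,u,v); return o+d*(np.dot(np.subtract(p,o),n)/np.dot(d,n))
def proj(c,X):
    p=np.array(c["R"])@X+np.array(c["t"]); return c["cx"]+c["fx"]*p[0]/p[2], c["cy"]+c["fy"]*p[1]/p[2]
def save(n,im): cv2.imwrite(f"pics/{n}.png",cv2.cvtColor(im,cv2.COLOR_RGB2BGR))
E
python3 - <<'E'
from h import *
im=cv2.cvtColor(cv2.imread("pics/top0.png"),cv2.COLOR_BGR2RGB)
c=vision.get_calibration("top")
hsv=cv2.cvtColor(im,cv2.COLOR_RGB2HSV)
m=((hsv[...,1]<50)&(hsv[...,2]>150)).astype(np.uint8)
for x0,x1,y0,y1,z in((325,365,245,280,.06),(170,225,180,225,.06)):
    mm=np.zeros_like(m);mm[y0:y1,x0:x1]=m[y0:y1,x0:x1]
    cs,_=cv2.findContours(mm,cv2.RETR_EXTERNAL,cv2.CHAIN_APPROX_NONE)
    k=max(cs,key=cv2.contourArea); r=cv2.minAreaRect(k); b=cv2.boxPoints(r)
    print(r,"\n",np.round([onz(c,*p,z) for p in b],4).tolist(),np.round(onz(c,*r[0],z),4))
m=cv2.inRange(hsv,(5,150,150),(18,255,255)); m[:, :165]=0; m[:,190:]=0; m[:145]=0;m[175:]=0
print("orange",np.argwhere(m>0).mean(0)[::-1])
a=cv2.resize(im[140:280,160:240],None,fx=4.2,fy=4.2,interpolation=cv2.INTER_CUBIC)
b=cv2.resize(im[220:290,275:400],None,fx=3.6,fy=3.6,interpolation=cv2.INTER_CUBIC)
o=np.zeros((590,800,3),np.uint8); o[:a.shape[0],:a.shape[1]]=a; o[:b.shape[0],345:345+b.shape[1]]=b
save("crop1",o)
E
```

```text
((344.93792724609375, 260.7043762207031), (19.223047256469727, 14.951258659362793), 70.01689910888672) 
 [[0.4443, -0.2199, 0.06], [0.4563, -0.2543, 0.06], [0.4124, -0.2694, 0.06], [0.4005, -0.235, 0.06]] [ 0.4284 -0.2446  0.06  ]
((198.9115753173828, 203.90087890625), (45.39493942260742, 27.231332778930664), 80.27242279052734) 
 [[0.6196, 0.1509, 0.06], [0.6303, 0.0855, 0.06], [0.5207, 0.0671, 0.06], [0.5103, 0.1321, 0.06]] [0.5701 0.1089 0.06  ]
orange [175.31034483 161.95402299]
```

View pics/crop1.png

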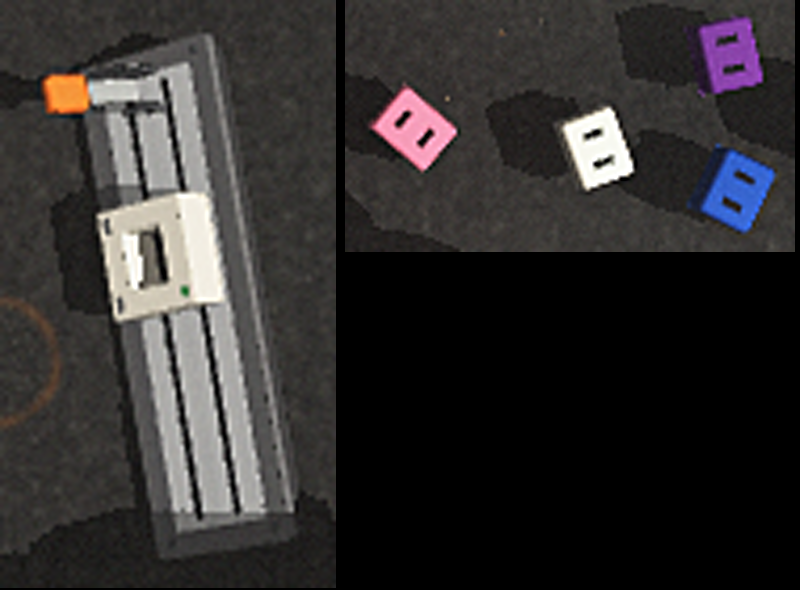

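The crop confirms it: white block with two slots at crop (598,148), next to pink, purple and blue ones. The module is on the rail with its hole at crop (148,257). I'm moving over the white plug.

```bash
python3 -m inch '[[3.25,3.75,-0.8,-1.2,-1],[3.25,3.75,-0.8,-1.2,-1],[3.25,3.75,-0.8,-1.2,-1],[3.25,3.75,-0.8,-1.3,-1],[3.25,3.75,-0.8,-1.3,-1],[3.25,3.75,-0.8,-1.2,-1],[0,0,0,0,-1]]' 30
python3 - <<'E'
from h import *
s=robot.get_state(); c=vision.get_calibration("wrist"); im=vision.snapshot("wrist")
save("wrist1",im)
print(np.round(s["eef_pos"],4),np.round(s["tcp_rot"],3).tolist(),{k:np.round(v,3).tolist() for k,v in c.items()})
hsv=cv2.cvtColor(im,cv2.COLOR_RGB2HSV)
m=((hsv[...,1]<40)&(hsv[...,2]>170)).astype(np.uint8)
cs,_=cv2.findContours(m,cv2.RETR_EXTERNAL,cv2.CHAIN_APPROX_NONE)
for k in cs:
    if cv2.contourArea(k)>800:
        r=cv2.minAreaRect(k);b=cv2.boxPoints(r);print(np.round(r[0]),np.round(r[1]),r[2],np.round(onz(c,*r[0],.06),4),np.round([onz(c,*p,.06)[:2] for p in b],4).tolist())
print(proj(c,np.array([.4284,-.2446,.06])))
E
```

```text
clock: 0.98
eef_pos: [0.4295, -0.2425, 0.1825]
tcp_rot: [[0.944, 0.329, -0.001], [0.329, -0.944, 0.001], [-0.0, -0.002, -1.0]]
force: [-0.3, -0.7, 0.5]
grip_width: 0.0855
grasp_force: 0.0
[ 0.4295 -0.2425  0.1825] [[0.944, 0.329, -0.001], [0.329, -0.944, 0.001], [-0.0, -0.002, -1.0]] {'fx': 316.781, 'fy': 316.781, 'cx': 279.186, 'cy': 215.485, 'R': [[0.33, -0.944, -0.002], [-0.895, -0.313, 0.317], [-0.3, -0.103, -0.948]], 't': [-0.369, 0.283, 0.437]}
[282. 350.] [211. 130.] 13.84069538116455 [ 0.2867 -0.2937  0.06  ] [[0.1975, -0.1907], [0.3547, -0.1847], [0.3678, -0.3874], [0.2021, -0.4291]]
[ 46. 243.] [91. 86.] 0.0 [ 0.3281 -0.0523  0.06  ] [[0.2684, -0.0162], [0.3564, -0.0106], [0.3824, -0.0851], [0.2971, -0.098]]
[282. 208.] [50. 41.] 90.0 [ 0.4303 -0.244   0.06  ] [[0.4455, -0.2202], [0.457, -0.253], [0.4143, -0.2691], [0.4021, -0.2345]]
[351.  42.] [257.  19.] 21.801410675048828 [ 0.5683 -0.249   0.06  ] [[0.5624, -0.1559], [0.5741, -0.1576], [0.5747, -0.3486], [0.562, -0.3499]]
(np.float64(282.43057406678804), np.float64(210.1687450764318))
```

View pics/wrist1.png

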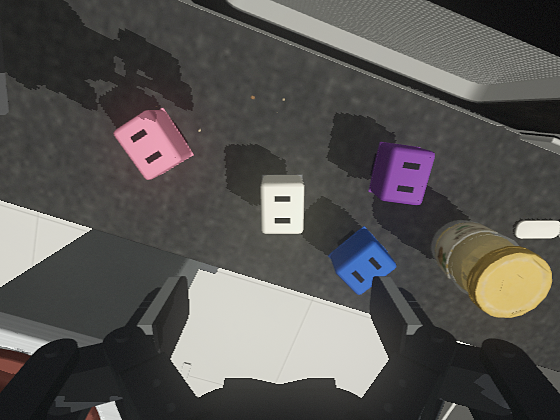

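The plug is at (282,208), aligned with the fingers, with pink, purple, blue and the jar clear to the sides. I'm descending with the jaws partly closed, then gripping.

```bash
python3 -m inch '[[0.05,-0.17,-3,0.5,-0.4],[0,0,-4,0.5,-0.4],[0,0,-4,0,-0.4],[0,0,-3,0,-0.4],[0,0,-1.85,0,-0.4],[0,0,0,0,1],[0,0,0,0,1],[0,0,0,0,1],[0,0,0,0,1]]' 40
python3 -m inch '[[0,0,1,0,1],[0,0,4,0,1],[0,0,5,0,1],[0,0,5,0,1],[0,0,0,0,1]]' 40
```

```text
clock: 2.15
eef_pos: [0.4293, -0.2473, 0.0254]
tcp_rot: [[0.94, 0.342, 0.001], [0.342, -0.94, -0.001], [0.001, 0.001, -1.0]]
force: [0.8, 1.1, -0.8]
grip_width: 0.0374
grasp_force: 42.9
clock: 2.78
eef_pos: [0.431, -0.2485, 0.1791]
tcp_rot: [[0.94, 0.342, 0.006], [0.342, -0.94, -0.005], [0.004, 0.007, -1.0]]
force: [0.5, -0.4, -1.0]
grip_width: 0.0375
grasp_force: 43.1
```

```bash
python3 - <<'E'
from h import *
c=vision.get_calibration("top")
for n,u,v,z in (("FL",86,75,.013),("NL",160,557,.013),("FR",210,35,.065),("NR",294,515,.065),("NRbase",294,540,0)):
    print(n,np.round(onz(c,160+u/4.2,140+v/4.2,z),4))
print(ray(c,0,0)[0])
E
```

```text
FL [0.6919 0.163  0.013 ]
NL [0.4008 0.1181 0.013 ]
FR [0.7056 0.0811 0.065 ]
NR [0.4272 0.0334 0.065 ]
NRbase [0.4092 0.0393 0.    ]
[ 0.47833499 -0.06952623  1.22094974]
```

```bash
python3 -m inch '[[0.6,3.2,0.5,10,1],[0.6,3.2,0.5,10,1],[0.7,3.2,0.5,10,1],[0.7,3.3,0.5,10,1],[0.7,3.3,0.5,10,1],[0.7,3.3,0.5,10,1],[0.7,3.2,0.5,10,1],[0.7,3.2,0.5,9,1],[0,0,0,0,1],[0,0,0,0,1]]' 40
python3 - <<'E'
from h import *
s=robot.get_state(); c=vision.get_calibration("wrist"); im=vision.snapshot("wrist")
import pickle; pickle.dump((im,c,s),open("w2.pkl","wb"))
save("wrist2",im)
E
```

```text
clock: 4.03
eef_pos: [0.4824, 0.0118, 0.2143]
tcp_rot: [[-0.155, 0.988, -0.001], [0.988, 0.155, -0.0], [-0.0, -0.001, -1.0]]
force: [0.2, 0.4, -1.3]
grip_width: 0.0379
grasp_force: 43.0
```

View pics/wrist2.png

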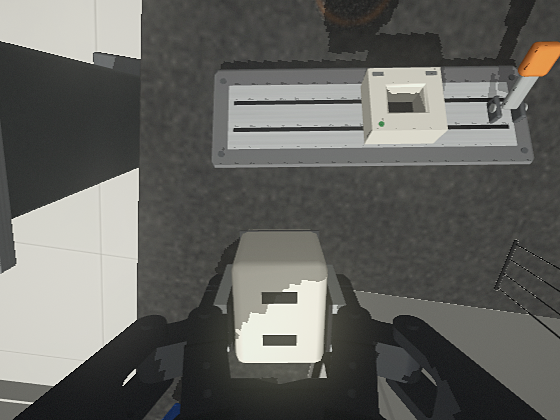

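The rail is fully visible, roughly (214,70) to (533,165). The module is at (362–445, 67–143) with its hole at (407,99) and the lever head at (540,57); the plug is held upright. I'll overlay the estimated model on an enlarged crop to refine the pose.

```bash
cat >> h.py <<'E'
def rail(p):  # p: x,y,yaw(deg) of rail y axis from world x -> origin, R (rail), face origin, R face
    a=np.radians(p[2]-90); R=np.array([[np.cos(a),-np.sin(a),0],[np.sin(a),np.cos(a),0],[0,0,1]])
    b=np.radians(-30); T=np.array([[np.cos(b),0,np.sin(b)],[0,1,0],[-np.sin(b),0,np.cos(b)]])
    o=np.array([p[0],p[1],0.]); return o,R,o+[0,0,.039],R@T
E
python3 - <<'E'
from h import *
import pickle
im,c,s=pickle.load(open("w2.pkl","rb"))
o,R,f,F=rail((.552,.100,9.))
print(np.round(F,3).tolist())
z=3;x0,y0,w,hh=200,30,360,170
big=cv2.resize(im[y0:y0+hh,x0:x0+w],None,fx=2.2,fy=3.3,interpolation=cv2.INTER_CUBIC)
def dot(X,col,n):
    u,v=proj(c,X);print(n,round(u),round(v));cv2.circle(big,(int((u-x0)*2.2),int((v-y0)*3.3)),3,col,-1)
for y in(-.15,.15):
    dot(o+R@[-.045,y,.013],(255,0,0),"L");dot(o+R@[.045,y,.065],(0,255,0),"R");dot(o+R@[.045,y,0],(0,0,255),"Rb");dot(o+R@[-.045,y,0],(255,0,255),"Lb")
for i in(-1,1):
  for j in(-1,1): dot(f+F@[i*.03,.02+j*.032,.028],(255,255,0),"M")
save("crop2",big)
E
```

```text
[[0.135, 0.988, -0.078], [-0.855, 0.156, 0.494], [0.5, 0.0, 0.866]]
L 211 68
R 206 168
Rb 219 158
Lb 214 70
L 515 68
R 532 168
Rb 488 158
Lb 506 70
M 359 69
M 431 69
M 362 132
M 438 132
```

View pics/crop2.png

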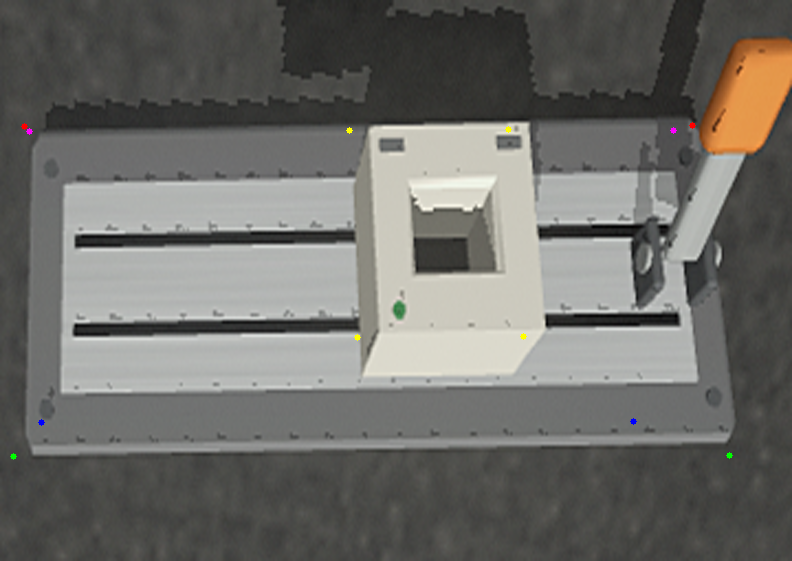

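```bash
python3 - <<'E'
from h import *
import pickle
im,c,s=pickle.load(open("w2.pkl","rb"))
px=lambda a,b:(200+a/2.2,30+b/3.3)
o,R,f,F=rail((.552,.101,9.5)); n=F[:,2]
m=onz(c,*px(456,225.5),.0632); print("front centre",m)
P=[onplane(c,*px(*q),m,n) for q in((370,127),(528,123),(380,330),(545,328))]
loc=np.array([F.T@(p-m)*1e3 for p in P]);print(np.round(loc,1).tolist(), np.mean(P,0))
H=[F.T@(onplane(c,*px(*q),m,n)-m)*1e3 for q in((410,178),(498,178),(413,272),(503,272))];print(np.round(H,1).tolist())
fm=m-F@[0,0,.028]; print("face pt under module",fm)
# rail corners in frame with origin under module
for q,z in(((35,130),.013),((693,122),.013),((28,445),.065),((734,436),.065)):
    print(np.round(R.T@(onz(c,*px(*q),z)-fm)*1e3,1))
# lever head far/near estimate
print("lever head pix in face",np.round(F.T@(onz(c,*px(745,95),.065)-fm)*1e3,1))
cs=vision.get_calibration("scene"); ct=vision.get_calibration("top")
print("proj front centre: top",proj(ct,m),"crop",((proj(ct,m)[0]-160)*4.2,(proj(ct,m)[1]-140)*4.2),"scene",proj(cs,m))
print("tool yaw",np.degrees(np.arctan2(s["tcp_rot"][1][1],s["tcp_rot"][0][1])))
E
```

```text
front centre [0.57763802 0.11967889 0.0632    ]
[[-29.6, -31.9, -0.0], [-30.0, 31.6, 0.0], [29.3, -31.9, -0.0], [29.4, 31.6, -0.0]] [0.57745955 0.11982829 0.06309792]
[[-14.1, -17.0, -0.0], [-13.7, 17.9, -0.0], [13.1, -17.9, -0.0], [13.5, 17.1, -0.0]]
face pt under module [0.57994869 0.10587089 0.03895129]
[ -44.2 -173.3  -26. ]
[-43.4 121.7 -26. ]
[  41.7 -172.7   26. ]
[ 42.1 121.4  26. ]
lever head pix in face [-24.8 104.7  44.4]
proj front centre: top (np.float64(194.25957531825497), np.float64(200.73055236026588)) crop (np.float64(143.8902163366709), np.float64(255.06831991311668)) scene (np.float64(204.01482028040417), np.float64(227.58785851873137))
tool yaw 8.922666083647295
```

```bash
python3 -m inch '[[0,0,-5,0.6,1],[0,0,-5,0,1],[0,0,-2.6,0,1],[0,0,-1.05,0,1],[0,0,0,0,1]]' 20
python3 -m inch '[[-0.17,0.99,0,0,1],[-0.17,0.99,0,0,1],[-0.08,0.5,0,0,1],[-0.08,0.5,0,0,1]]' 20
```

```text
clock: 4.7
eef_pos: [0.4828, 0.0116, 0.0783]
tcp_rot: [[-0.166, 0.986, -0.001], [0.986, 0.166, 0.0], [0.0, -0.001, -1.0]]
force: [0.5, 0.0, -0.5]
grip_width: 0.0376
grasp_force: 43.1
clock: 5.2
eef_pos: [0.4791, 0.0406, 0.0797]
tcp_rot: [[-0.166, 0.986, 0.003], [0.986, 0.166, -0.005], [-0.005, 0.002, -1.0]]
force: [0.0, -10.6, 6.3]
grip_width: 0.0373
grasp_force: 44.9
```

```bash
python3 -m inch '[[-0.08,0.4,0,0,1],[-0.08,0.4,0,0,1],[0,0,0,0,1]]' 20
```

```text
clock: 5.58
eef_pos: [0.4776, 0.049, 0.0794]
tcp_rot: [[-0.167, 0.986, 0.003], [0.986, 0.167, -0.004], [-0.004, 0.002, -1.0]]
force: [1.0, -8.0, 0.0]
grip_width: 0.0378
grasp_force: 44.3
```

```bash
python3 - <<'E'
from h import *
c=vision.get_calibration("wrist"); a=vision.snapshot("wrist"); cs=vision.get_calibration("scene"); b=vision.snapshot("scene")
import pickle; pickle.dump((a,c,b),open("w3.pkl","wb"))
s=robot.get_state(); u,v=map(int,proj(cs,s["eef_pos"])); print(u,v)
b=cv2.resize(b[max(v-70,0):v+70,max(u-50,0):u+50],None,fx=4,fy=4,interpolation=cv2.INTER_CUBIC)[:600,:380]
o=np.zeros((600,800,3),np.uint8); a2=cv2.resize(a[150:420,140:420],None,fx=1.5,fy=1.5); o[:a2.shape[0],:a2.shape[1]]=a2; o[:b.shape[0],420:420+b.shape[1]]=b
save("tilt",o)
E
```

```text
246 234
```

View pics/tilt.png

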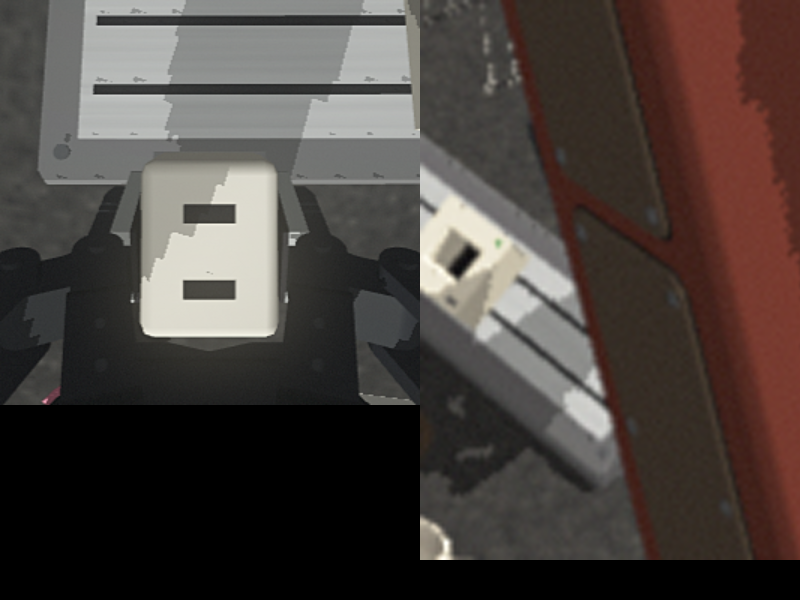

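```bash
cat > tilt.py <<'E'
from h import *
import pickle
from scipy.optimize import least_squares
im,c,s=pickle.load(open("w2.pkl","rb")); Rt=np.array(s["tcp_rot"]); p=np.array(s["eef_pos"])
# camera in tool frame: X_w=Rt x+p
Rc=np.array(c["R"])@Rt; tc=np.array(c["R"])@p+np.array(c["t"])
ct=dict(c,R=Rc,t=tc)
top=-(.060-.0254)   # tool z of top face when upright
sl=[onz(ct,279.5,v,top)[0] for v in(298,340.5)]
def fit(obs): # obs rows of slot far, slot near
    def res(q):
        th,hp=q; out=[]
        for x,v in zip(sl,obs):
            piv=-(hp-.0254); dz=.060-hp # plug pt rel pivot: (x, up dz)
            X=np.array([x*np.cos(th)+dz*np.sin(th),0,piv-(-x*np.sin(th)+dz*np.cos(th))]); out.append(proj(ct,X)[1]-v)
        return out
    r=least_squares(res,[.3,.047]); return np.degrees(r.x[0]),r.x[1],r.cost
if __name__=="__main__":
    print("slots",sl)
    for o in((292,343.3),(291.5,343.3),(292,342.8)): print(fit(o))
    def rows(th,hp):
        piv=-(hp-.0254);o=[]
        for x,z in((sl[0],.06),(sl[1],.06),(.024,.06),(-.024,.06),(.024,.018)):
            dz=z-hp;o.append(round(proj(ct,np.array([x*np.cos(th)+dz*np.sin(th),0,piv-(-x*np.sin(th)+dz*np.cos(th))]))[1],1))
        return o
    for d in(0,20,25,30,35): print(d,rows(np.radians(d),.047))
E
python3 tilt.py
```

```text
slots [np.float64(0.012724561175614019), np.float64(-0.007399841485139669)]
(np.float64(24.51289470878632), np.float64(0.05888222765666423), np.float64(0.0))
(np.float64(28.143534507178632), np.float64(0.05877774187277262), np.float64(0.0))
(np.float64(21.838900228955268), np.float64(0.058477674858936714), np.float64(0.0))
0 [np.float64(298.0), np.float64(340.5), np.float64(272.2), np.float64(372.5), np.float64(231.7)]
20 [np.float64(282.9), np.float64(333.4), np.float64(254.7), np.float64(375.5), np.float64(247.1)]
25 [np.float64(279.6), np.float64(331.0), np.float64(251.7), np.float64(374.8), np.float64(251.7)]
30 [np.float64(276.7), np.float64(328.4), np.float64(249.1), np.float64(373.5), np.float64(256.5)]
35 [np.float64(274.1), np.float64(325.5), np.float64(247.2), np.float64(371.6), np.float64(261.6)]
```

```bash
cat > tilt.py <<'E'
from h import *
import pickle,sys
from scipy.optimize import least_squares
def slots(im,box=(280,260,400,240)):
    y0,x0,y1=270,250,365; g=im[y0:y1,x0:310].astype(float)
    m=(cv2.cvtColor(im[y0:y1,x0:310],cv2.COLOR_RGB2GRAY)<115).astype(np.uint8)
    n,l,st,ce=cv2.connectedComponentsWithStats(m)
    r=[(ce[i][1]+y0,ce[i][0]+x0,st[i].tolist()) for i in range(1,n) if 150<st[i][4]<900 and st[i][2]>24 and st[i][3]<24]
    return sorted(r)
im,c,s=pickle.load(open("w2.pkl","rb")); Rt=np.array(s["tcp_rot"]); p=np.array(s["eef_pos"])
Rc=np.array(c["R"])@Rt; tc=np.array(c["R"])@p+np.array(c["t"]); ct=dict(c,R=Rc,t=tc)
S=slots(im); sl=[onz(ct,a[1],a[0],-.0346)[0] for a in S]
HP=.047
def row(th,dx,dz,x,z):
    d=z-HP; return proj(ct,np.array([x*np.cos(th)+d*np.sin(th)+dx,0,-(HP-.0254)-(-x*np.sin(th)+d*np.cos(th))-dz]))[1]
def fit(obs,dz=0.):
    r=least_squares(lambda q:[(row(q[0],q[1]*.01,dz,x,.06)-v) for x,v in zip(sl,obs)],[.4,0.]); return np.degrees(r.x[0]),r.x[1]*10
if __name__=="__main__":
    print("ref",S,np.round(sl,4))
    im3=pickle.load(open("w3.pkl","rb"))[0] if len(sys.argv)<2 else vision.snapshot("wrist")
    S3=slots(im3); print(S3)
    for dz in(-.003,0,.003,.006): print("dz",dz,"tilt deg, dx mm",fit([a[0] for a in S3],dz))
E
python3 tilt.py
```

```text
ref [(np.float64(297.1959798994975), np.float64(278.6934673366834), [12, 22, 35, 12, 398]), (np.float64(339.54954954954957), np.float64(279.0450450450451), [13, 65, 33, 11, 333])] [ 0.0131 -0.0069]
[(np.float64(292.0132158590308), np.float64(279.0374449339207), [12, 16, 35, 13, 454]), (np.float64(342.97350993377484), np.float64(279.0), [12, 67, 35, 13, 453])]
dz -0.003 tilt deg, dx mm (np.float64(31.666335972780953), np.float64(-10.299155470804656))
dz 0 tilt deg, dx mm (np.float64(31.554598422592377), np.float64(-8.063284736543698))
dz 0.003 tilt deg, dx mm (np.float64(19.152196160136377), np.float64(-2.48461735476372))
dz 0.006 tilt deg, dx mm (np.float64(13.65720533424704), np.float64(1.2072133428408274))
```

```bash
python3 - <<'E'
from tilt import *
im3=pickle.load(open("w3.pkl","rb"))[0]
for n,i in(("ref",im),("now",im3)):
    g=cv2.cvtColor(i,cv2.COLOR_RGB2GRAY)[:,262:296].mean(1)
    print(n,{r:int(g[r]) for r in list(range(222,292,1))+list(range(352,384,1))})
    g=cv2.cvtColor(i,cv2.COLOR_RGB2GRAY)
    print([int(x) for x in g[318,222:245]],[int(x) for x in g[318,312:340]])
E
```

```text
ref {222: 73, 223: 73, 224: 74, 225: 73, 226: 73, 227: 72, 228: 71, 229: 101, 230: 53, 231: 95, 232: 119, 233: 116, 234: 115, 235: 116, 236: 116, 237: 116, 238: 116, 239: 116, 240: 117, 241: 117, 242: 117, 243: 117, 244: 117, 245: 118, 246: 118, 247: 118, 248: 119, 249: 119, 250: 119, 251: 119, 252: 120, 253: 120, 254: 120, 255: 120, 256: 120, 257: 121, 258: 121, 259: 121, 260: 120, 261: 125, 262: 130, 263: 136, 264: 141, 265: 148, 266: 154, 267: 156, 268: 157, 269: 158, 270: 158, 271: 159, 272: 159, 273: 159, 274: 159, 275: 159, 276: 159, 277: 159, 278: 160, 279: 160, 280: 160, 281: 160, 282: 160, 283: 158, 284: 174, 285: 176, 286: 175, 287: 174, 288: 176, 289: 190, 290: 195, 291: 206, 352: 236, 353: 236, 354: 236, 355: 236, 356: 235, 357: 235, 358: 235, 359: 235, 360: 236, 361: 241, 362: 245, 363: 66, 364: 86, 365: 90, 366: 91, 367: 90, 368: 90, 369: 90, 370: 92, 371: 93, 372: 92, 373: 89, 374: 87, 375: 85, 376: 85, 377: 84, 378: 75, 379: 77, 380: 78, 381: 71, 382: 65, 383: 61}
[50, 53, 53, 53, 54, 55, 58, 59, 58, 55, 54, 58, 103, 143, 148, 149, 151, 153, 155, 159, 159, 159, 159] [
[... 655 characters left out ...]
 185, 276: 185, 277: 185, 278: 186, 279: 186, 280: 186, 281: 188, 282: 188, 283: 188, 284: 193, 285: 206, 286: 84, 287: 58, 288: 65, 289: 66, 290: 67, 291: 67, 352: 217, 353: 217, 354: 217, 355: 217, 356: 217, 357: 217, 358: 217, 359: 217, 360: 217, 361: 217, 362: 217, 363: 217, 364: 217, 365: 216, 366: 216, 367: 216, 368: 215, 369: 219, 370: 224, 371: 227, 372: 233, 373: 247, 374: 175, 375: 62, 376: 77, 377: 79, 378: 79, 379: 78, 380: 78, 381: 72, 382: 65, 383: 57}
[47, 48, 47, 45, 48, 52, 52, 56, 53, 49, 43, 65, 116, 146, 148, 149, 151, 156, 159, 164, 165, 165, 165] [217, 217, 216, 217, 217, 215, 209, 203, 197, 189, 179, 169, 141, 87, 53, 64, 75, 79, 80, 75, 66, 57, 55, 58, 57, 57, 55, 53]
```

```bash
python3 - <<'E'
from tilt import *
xa,xb=[onz(ct,279,v,-.0346)[0] for v in(267,360)]; print(xa,xb); x0=(sl[0]+sl[1])/2
print("ref side row pred (24+x0, .057):",row(0,0,0,.024+x0,.057),"shoulder",row(0,0,0,.024+x0,.018))
S3=[292.0,342.97]
pts=[(sl[0],.06,292.0,.4),(sl[1],.06,342.97,.4),(xa,.06,268,1.),(xb,.06,368.5,1.),(.024+x0,.057,256.5,1.)]
def res(q):
    th,dx,dz=q[0],q[1]*.01,q[2]*.01
    o=[(row(th,dx,dz,x,z)-v)/w for x,z,v,w in pts]
    # height of top face at tool x=.0031 equals .0346 (+-.8mm)
    t=(.0031-dx-(.06-HP)*np.sin(th))/np.cos(th); up=HP-.0254-t*np.sin(th)+(.06-HP)*np.cos(th)+dz
    return o+[(up-.0346)/.0008]
r=least_squares(res,[.4,0,0]); J=np.linalg.inv(r.jac.T@r.jac)
print(np.degrees(r.x[0]),r.x[1:]*10,"sd",np.degrees(J[0,0]**.5),np.sqrt(np.diag(J))[1:]*10,np.round(r.fun,2))
th,dx,dz=r.x[0],r.x[1]*.01,r.x[2]*.01
print("shoulder row pred",row(th,dx,dz,.024+x0,.018))
d=-HP; print("tip centre in tool (x left, up):",x0*np.cos(th)+d*np.sin(th)+dx, HP-.0254-x0*np.sin(th)+d*np.cos(th)+dz)
E
```

```text
0.026201700701276177 -0.017344802882491267
ref side row pred (24+x0, .057): 261.2805714580744 shoulder 225.99367879557636
17.355998384867217 [-3.81818495  0.85655592] sd 1.7265545904338007 [0.68327895 0.53721824] [ 3.16 -0.51 -7.34 -0.08  0.84 -0.86]
shoulder row pred 246.26382775327917
tip centre in tool (x left, up): -0.014899310182843344 -0.023322176491032857
```

```bash
python3 -m inch '[[0,0,3,0,1],[0,0,3,0,1],[2,2.2,0,0,1],[3.5,4,0,0,1],[3.5,4,0,0,1],[0.4,0.3,0,0,1],[0,0,0,0,1],[0,0,0,0,1]]' 20
python3 - <<'E'
from h import *
import pickle
cs=vision.get_calibration("scene"); b=vision.snapshot("scene"); a=vision.snapshot("wrist"); c=vision.get_calibration("wrist")
s=robot.get_state(); pickle.dump((a,c,b,cs,s),open("w4.pkl","wb"))
u,v=map(int,proj(cs,s["eef_pos"])); print(u,v,s["eef_pos"])
b=cv2.resize(b[v-45:v+45,u-45:u+45],None,fx=6.5,fy=6.5,interpolation=cv2.INTER_CUBIC)
save("sc4",b)
E
```

```text
clock: 6.68
eef_pos: [0.5695, 0.1544, 0.1385]
tcp_rot: [[-0.166, 0.986, -0.0], [0.986, 0.166, -0.0], [-0.0, -0.0, -1.0]]
force: [-0.7, 0.1, -1.1]
grip_width: 0.0373
grasp_force: 44.2
189 213 [0.56978778 0.15418826 0.13862139]
```

View pics/sc4.png

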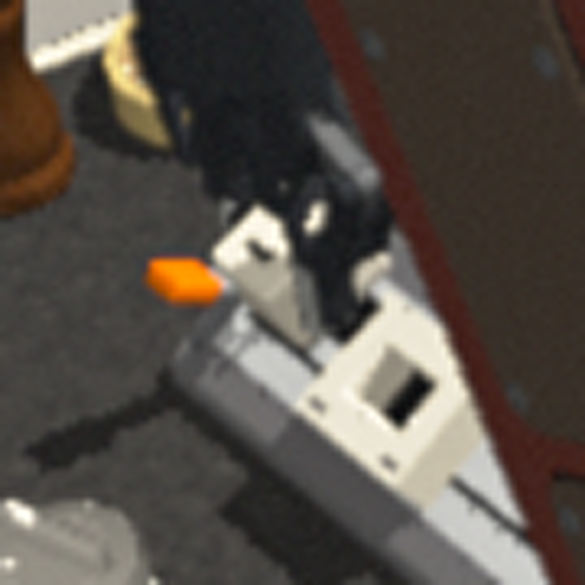

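```bash
python3 - <<'E'
from h import *
import pickle
a,c,b,cs,s=pickle.load(open("w4.pkl","rb"))
p=np.array(s["eef_pos"]);Rt=np.array(s["tcp_rot"])
for th in(15,20,25,30,35):
    t=np.radians(th);o=[]
    # anchor: top face centre-ish point: tool (x=.003-? ) use top centre at tool x=TX, up=.0346
    out=[]
    ax=np.array([-np.sin(t),0,np.cos(t)])  # tip-ward in tool frame (z down)
    px=np.array([np.cos(t),0,np.sin(t)])   # plug +x (left/down)
    base=np.array([.003,0,-.0346])
    for X in (base+.024*px+[0,.019,0],base+.024*px-[0,.019,0],base-.024*px+[0,.019,0],base+.024*px+[0,.019,0]+.042*ax,base+.024*px-[0,.019,0]+.042*ax,base+.060*ax):
        u,v=proj(cs,Rt@X+p); out.append((round((u-189+45)*6.5),round((v-213+45)*6.5)))
    print(th,out)
E
```

```text
15 [(201, 251), (262, 300), (296, 168), (240, 315), (300, 364), (332, 324)]
20 [(203, 254), (264, 303), (294, 165), (249, 311), (309, 360), (341, 315)]
25 [(206, 257), (266, 306), (292, 162), (258, 307), (318, 356), (351, 305)]
30 [(208, 259), (269, 308), (289, 159), (267, 302), (327, 351), (359, 295)]
35 [(212, 261), (272, 310), (286, 157), (276, 296), (336, 345), (368, 284)]
```

```bash
python3 - <<'E'
from tilt import *
a,c,b,cs,s=pickle.load(open("w4.pkl","rb"))
S4=slots(a);print(S4)
g=cv2.cvtColor(a,cv2.COLOR_RGB2GRAY)[:,262:296].mean(1)
print({r:int(g[r]) for r in list(range(228,272,1))+list(range(362,380,1))})
x0=(sl[0]+sl[1])/2
xb=onz(ct,279,360,-.0346)[0]
for use in("all","noslot","nowidth","near"):
  def res(q):
    th,dx,dz=q[0],q[1]*.01,q[2]*.01
    o=[]
    if use!="noslot": o+=[(row(th,dx,dz,x,.06)-v[0])/.5 for x,v in zip(sl,S4)]
    o+=[(row(th,dx,dz,xb,.06)-368.5)/1.]
    if use!="near": o+=[(row(th,dx,dz,.024+x0,.057)-256.5)/1.]
    t=(.0031-dx-(.06-HP)*np.sin(th))/np.cos(th); up=HP-.0254-t*np.sin(th)+(.06-HP)*np.cos(th)+dz
    return o+([(up-.0346)/.0008] if use!="nowidth" else [0.])
  r=least_squares(res,[.4,0,0])
  th,dx,dz=r.x[0],r.x[1]*.01,r.x[2]*.01
  print(use,np.degrees(r.x[0]),r.x[1:]*10,np.round(r.fun,2),"tip",x0*np.cos(th)-HP*np.sin(th)+dx, HP-.0254-x0*np.sin(th)-HP*np.cos(th)+dz)
E
```

```text
[(np.float64(292.0), np.float64(279.0), [12, 16, 35, 13, 455]), (np.float64(342.97350993377484), np.float64(279.0), [12, 67, 35, 13, 453])]
{228: 90, 229: 90, 230: 86, 231: 77, 232: 194, 233: 212, 234: 205, 235: 204, 236: 205, 237: 205, 238: 205, 239: 205, 240: 205, 241: 205, 242: 205, 243: 205, 244: 205, 245: 205, 246: 205, 247: 205, 248: 206, 249: 212, 250: 190, 251: 87, 252: 100, 253: 102, 254: 103, 255: 102, 256: 101, 257: 113, 258: 124, 259: 137, 260: 147, 261: 151, 262: 156, 263: 160, 264: 164, 265: 168, 266: 173, 267: 176, 268: 175, 269: 177, 270: 177, 271: 176, 362: 219, 363: 218, 364: 218, 365: 218, 366: 218, 367: 218, 368: 217, 369: 222, 370: 226, 371: 230, 372: 237, 373: 254, 374: 119, 375: 70, 376: 81, 377: 82, 378: 82, 379: 82}
all 20.016853379387975 [-3.67316454  1.658681  ] [ 0.34 -0.59  0.64 -0.14  0.03] tip -0.0168675737569788 -0.02195626390822473
noslot 18.1392453430085 [-3.36686277  1.43874884] [ 0.  0. -0.] tip -0.015072739306760879 -0.022584229277023582
nowidth 19.697183645844717 [-3.47605018  1.81668987] [ 0.36 -0.56  0.63 -0.24  0.  ] tip -0.0164179880780079 -0.02187116634434997
near 19.99481978377819 [-3.64080394  1.68424436] [ 0.3  -0.62  0.63  0.08] tip -0.016817824375763672 -0.021935771233896156
```

```bash
python3 -m inch '[[0.05,1.01,-0.57,0,1],[0.1,-0.63,-1.11,0,1],[0.11,-0.64,-1.12,0,1],[0.11,-0.64,-1.12,0,1],[0.11,-0.63,-1.11,0,1],[0,0,0,0,1],[0,0,0,0,1]]' 20
python3 - <<'E'
from h import *
import pickle
cs=vision.get_calibration("scene"); b=vision.snapshot("scene"); a=vision.snapshot("wrist"); c=vision.get_calibration("wrist")
s=robot.get_state(); pickle.dump((a,c,b,cs,s),open("w5.pkl","wb"))
u,v=map(int,proj(cs,s["eef_pos"]))
b=cv2.resize(b[v-38:v+38,u-38:u+42],None,fx=5.5,fy=5.5,interpolation=cv2.INTER_CUBIC)
a=cv2.resize(a[150:400,150:400],None,fx=1.4,fy=1.4)
o=np.zeros((420,800,3),np.uint8);o[:350,:350]=a;o[:b.shape[0],355:355+b.shape[1]]=b
save("sc5",o)
E
```

```text
clock: 7.65
eef_pos: [0.5753, 0.1396, 0.0882]
tcp_rot: [[-0.167, 0.986, 0.0], [0.986, 0.167, 0.0], [0.0, 0.0, -1.0]]
force: [0.3, -0.1, -1.2]
grip_width: 0.0377
grasp_force: 44.2
```

View pics/sc5.png

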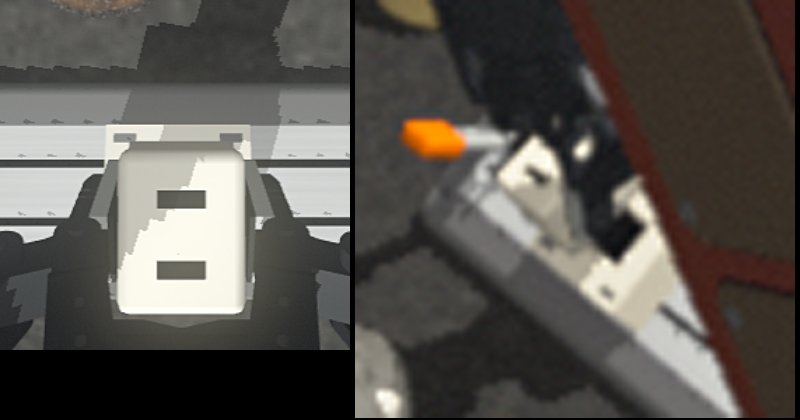

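```bash
python3 - <<'E'
from h import *
import pickle
a,c,b,cs,s=pickle.load(open("w5.pkl","rb"))
g=cv2.cvtColor(a,cv2.COLOR_RGB2GRAY).astype(int)
for r in(242,244,252): print(r,g[r,218:236].tolist(),g[r,320:338].tolist())
gy=g[225:262,235:250].mean(1).astype(int);print(dict(zip(range(225,262),gy.tolist())))
m=np.array([.5775,.1198,.0632]);F=rail((0,0,9.5))[3]
for q in((-.03,-.032),(-.03,.032),(-.0,-.032),(0,.032)): print(q,proj(c,m+F@[*q,0]))
p=np.array(s["eef_pos"]);Rt=np.array(s["tcp_rot"]);print("TCP axis",proj(c,p),proj(c,p-Rt@[0,0,.0346]))
E
```

```text
242 [210, 210, 210, 211, 210, 210, 208, 218, 236, 233, 233, 233, 233, 233, 234, 233, 234, 233] [193, 193, 194, 192, 192, 192, 193, 194, 188, 165, 169, 169, 170, 169, 169, 169, 169, 169]
244 [212, 213, 213, 212, 211, 211, 210, 219, 237, 234, 234, 235, 236, 239, 243, 245, 245, 245] [203, 202, 201, 197, 194, 192, 193, 195, 188, 165, 168, 168, 169, 169, 169, 169, 169, 168]
252 [215, 214, 215, 214, 214, 214, 214, 224, 236, 234, 233, 234, 237, 241, 244, 246, 245, 246] [202, 198, 215, 244, 237, 235, 235, 238, 230, 181, 168, 170, 171, 170, 171, 171, 172, 170]
{225: 118, 226: 118, 227: 116, 228: 116, 229: 117, 230: 115, 231: 116, 232: 116, 233: 114, 234: 114, 235: 115, 236: 110, 237: 106, 238: 97, 239: 253, 240: 237, 241: 233, 242: 233, 243: 235, 244: 242, 245: 178, 246: 155, 247: 160, 248: 157, 249: 158, 250: 159, 251: 142, 252: 182, 253: 179, 254: 179, 255: 177, 256: 171, 257: 160, 258: 163, 259: 164, 260: 172, 261: 173}
(-0.03, -0.032) (np.float64(225.5356852092616), np.float64(239.42562157815843))
(-0.03, 0.032) (np.float64(328.6058933493677), np.float64(239.587991385462))
(-0.0, -0.032) (np.float64(223.7777986397821), np.float64(289.0180828672468))
(0, 0.032) (np.float64(330.09402345424553), np.float64(289.16160869034684))
TCP axis (np.float64(279.24992812436955), np.float64(281.2913446568388)) (np.float64(279.2662645820766), np.float64(325.41806638626434))
```

```bash
python3 -m inch '[[-0.12,-0.02,0,0,1],[0.03,-0.2,-0.35,0,1],[0.03,-0.2,-0.35,0,1],[0.03,-0.2,-0.35,0,1],[0,0,0,0,1]]' 20
```

```text
clock: 8.38
eef_pos: [0.5745, 0.1334, 0.077]
tcp_rot: [[-0.167, 0.986, -0.001], [0.986, 0.167, 0.0], [0.001, -0.001, -1.0]]
force: [-0.3, 1.5, -2.0]
grip_width: 0.0376
grasp_force: 44.1
```

```bash
python3 -m inch '[[-0.05,0.3,-0.12,0,1],[-0.05,0.3,-0.12,0,1],[-0.05,0.3,-0.12,0,1],[0,0,0,0,1]]' 20; python3 tilt.py live | tail -5
```

```text
clock: 8.88
eef_pos: [0.5739, 0.1409, 0.0747]
tcp_rot: [[-0.166, 0.986, 0.001], [0.986, 0.166, -0.004], [-0.004, 0.001, -1.0]]
force: [-1.3, -8.1, 5.8]
grip_width: 0.0376
grasp_force: 45.6
[(np.float64(290.6617647058824), np.float64(278.6617647058824), [12, 15, 34, 13, 408]), (np.float64(342.99334811529934), np.float64(279.15077605321505), [12, 67, 35, 13, 451])]
dz -0.003 tilt deg, dx mm (np.float64(31.564199565465902), np.float64(-9.934792161174007))
dz 0 tilt deg, dx mm (np.float64(31.451460972192567), np.float64(-7.707518861652779))
dz 0.003 tilt deg, dx mm (np.float64(31.334975809970196), np.float64(-5.479330476347066))
dz 0.006 tilt deg, dx mm (np.float64(18.45708833691471), np.float64(0.20925512291979168))
```

```bash
python3 -m inch '[[0,0.1,-0.22,0,1],[0.02,-0.1,-0.22,0,1],[0.02,-0.12,-0.22,0,1],[0,0,0,0,1]]' 20; python3 tilt.py live | tail -5
```

```text
clock: 9.43
eef_pos: [0.5753, 0.1394, 0.0686]
tcp_rot: [[-0.166, 0.986, 0.003], [0.986, 0.166, -0.004], [-0.004, 0.002, -1.0]]
force: [0.3, -8.1, 6.8]
grip_width: 0.0378
grasp_force: 45.8
[(np.float64(290.5), np.float64(279.0), [13, 15, 33, 12, 396]), (np.float64(343.0), np.float64(279.0), [12, 67, 35, 13, 455])]
dz -0.003 tilt deg, dx mm (np.float64(31.551891760162537), np.float64(-9.892258515417018))
dz 0 tilt deg, dx mm (np.float64(31.440087129579695), np.float64(-7.666255898287281))
dz 0.003 tilt deg, dx mm (np.float64(31.323055075862257), np.float64(-5.438954047984684))
dz 0.006 tilt deg, dx mm (np.float64(19.184190697291083), np.float64(0.047147957739902616))
```

```bash
python3 -m inch '[[0,-0.16,-0.08,0,1],[0.0,-0.16,-0.1,0,1],[0.02,-0.1,-0.2,0,1],[0,0,0,0,1]]' 20; python3 tilt.py live | tail -5
```

```text
clock: 9.98
eef_pos: [0.5745, 0.1371, 0.064]
tcp_rot: [[-0.167, 0.986, 0.001], [0.986, 0.167, 0.0], [-0.0, 0.001, -1.0]]
force: [0.1, -1.2, 8.4]
grip_width: 0.0373
grasp_force: 45.9
[(np.float64(290.05620608899295), np.float64(278.92505854800936), [12, 14, 34, 13, 427]), (np.float64(342.015350877193), np.float64(278.9627192982456), [12, 66, 35, 14, 456])]
dz -0.003 tilt deg, dx mm (np.float64(31.443780864942298), np.float64(-9.508691122071966))
dz 0 tilt deg, dx mm (np.float64(31.331987173382778), np.float64(-7.292248435692369))
dz 0.003 tilt deg, dx mm (np.float64(24.761098278022295), np.float64(-3.32944041842714))
dz 0.006 tilt deg, dx mm (np.float64(16.740539565414277), np.float64(1.030450977923386))
```

```bash
python3 -m inch '[[0.02,-0.1,-0.17,0,1],[0.02,-0.1,-0.17,0,1],[0,0,0,0,1]]' 20; python3 tilt.py live | tail -5
```

```text
clock: 10.4
eef_pos: [0.5746, 0.1372, 0.0634]
tcp_rot: [[-0.168, 0.986, 0.002], [0.986, 0.168, 0.004], [0.004, 0.003, -1.0]]
force: [-12.0, 7.9, 37.9]
grip_width: 0.0374
grasp_force: 49.6
[(np.float64(289.5), np.float64(279.0), [13, 14, 33, 12, 396]), (np.float64(342.0), np.float64(279.0), [12, 66, 35, 13, 455])]
dz -0.003 tilt deg, dx mm (np.float64(31.399107382233794), np.float64(-9.352680803639258))
dz 0 tilt deg, dx mm (np.float64(31.288142812626912), np.float64(-7.14027021718571))
dz 0.003 tilt deg, dx mm (np.float64(31.1712061195745), np.float64(-4.926354888741849))
dz 0.006 tilt deg, dx mm (np.float64(18.910198105058207), np.float64(0.5724301839611984))
```

```bash
python3 -m inch '[[0,0,0,0,-0.5],[0,0,0,0,-0.5],[0,0,0,0,-0.5],[0,0,2,0,-0.5],[0,0,4,0,-0.5],[0,-0.5,5,0,-0.5],[0,0,0,0,-0.5],[0,0,0,0,-0.5]]' 20
python3 - <<'E'
from h import *
import pickle
a=None
c=vision.get_calibration("wrist");a=vision.snapshot("wrist");s=robot.get_state();pickle.dump((a,c,s),open("w6.pkl","wb"))
m=np.array([.5775,.1198,.0632]);F=rail((0,0,9.5))[3]
for n,q in(("top c",(0,0,.042)),("far-left top",(-.024,.019,.042)),("near-left top",(-.024,-.019,.042)),("NR top",(.024,-.019,.042)),("FR top",(.024,.019,.042)),("slotL",(-.01,0,.042)),("slotR",(.01,0,.042)),("modNL",(-.03,-.032,0)),("modFR",(.03,.032,0))): print(n,np.round(proj(c,m+F@np.array(q)),1))
u,v=map(int,proj(c,m)); print(u,v)
cr=a[max(v-85,0):v+65,max(u-100,0):u+100]; print("origin",max(u-100,0),max(v-85,0))
save("w6",cv2.resize(cr,None,fx=4,fy=4,interpolation=cv2.INTER_CUBIC))
E
```

```text
clock: 11.45
eef_pos: [0.574, 0.1299, 0.1694]
tcp_rot: [[-0.167, 0.986, -0.001], [0.986, 0.167, 0.0], [0.0, -0.001, -1.0]]
force: [-0.8, -0.1, -0.7]
grip_width: 0.0638
grasp_force: 0.0
top c [281.9 217.3]
far-left top [308.3 184.7]
near-left top [255.5 184.6]
NR top [254.3 251.4]
FR top [309.4 251.5]
slotL [281.9 203.5]
slotR [281.9 231.4]
modNL [244.  192.4]
modFR [320.7 263.5]
281 227
origin 181 142
```

View pics/w6.png

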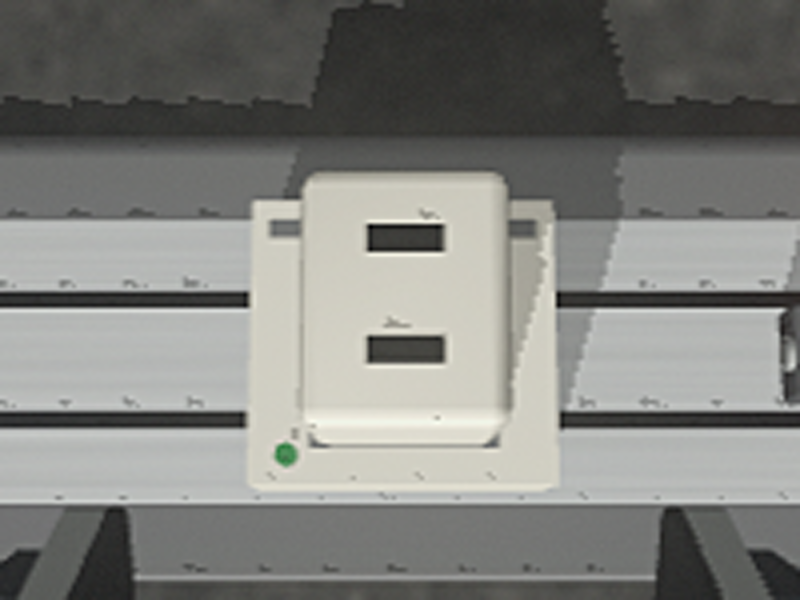

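The plug stands in the module with its slots at crop (405,237) and (405,349), nearly square. I'll check numerically whether the shoulder is on the front face.

```bash
python3 - <<'E'
from h import *
import pickle
from scipy.optimize import least_squares
a,c,s=pickle.load(open("w6.pkl","rb"));m=np.array([.5775,.1198,.0632]);F=rail((0,0,9.5))[3]
g=cv2.cvtColor(a,cv2.COLOR_RGB2GRAY).astype(int)
print("col profile rows 176..",dict(zip(range(178,196),g[178:196,272:292].mean(1).astype(int).tolist())))
print(dict(zip(range(236,270),g[236:270,272:292].mean(1).astype(int).tolist())))
for r in(192,205,217,230,240): print(r,g[r,250:262].tolist(),g[r,302:314].tolist())
def P(q,th=0,x=0,z=0):
    X=np.array(q,float); t=th; # plug coords, origin shoulder centre
    Y=np.array([X[0]*np.cos(t)-X[2]*np.sin(t)+x,X[1],X[0]*np.sin(t)+X[2]*np.cos(t)+z]); return proj(c,m+F@Y)
for n,q in(("low top",(-.024,0,.042)),("low fillet",(-.024,0,.039)),("right top",(.024,0,.042)),("right top fil",(.021,0,.042)),("right fillet",(.024,0,.039)),("right shoulder",(.024,0,0)),("mod low",(-.03,0,0)),("mod high",(.03,0,0))): print(n,np.round(P(q),1))
for z in(.039,.042): print("width at x=0",P((0,.019,z))[0]-P((0,-.019,z))[0])
E
```

```text
col profile rows 176.. {178: 78, 179: 82, 180: 86, 181: 88, 182: 89, 183: 86, 184: 85, 185: 154, 186: 172, 187: 191, 188: 203, 189: 199, 190: 199, 191: 200, 192: 200, 193: 201, 194: 199, 195: 192}
{236: 207, 237: 207, 238: 208, 239: 207, 240: 208, 241: 207, 242: 207, 243: 206, 244: 217, 245: 226, 246: 230, 247: 242, 248: 235, 249: 221, 250: 219, 251: 220, 252: 222, 253: 164, 254: 209, 255: 206, 256: 206, 257: 206, 258: 206, 259: 206, 260: 204, 261: 203, 262: 204, 263: 221, 264: 213, 265: 181, 266: 184, 267: 195, 268: 107, 269: 116}
192 [193, 189, 192, 192, 193, 187, 176, 187, 200, 199, 198, 200] [202, 199, 191, 181, 169, 143, 123, 155, 151, 152, 152, 152]
205 [204, 204, 204, 204, 205, 198, 176, 193, 201, 202, 201, 202] [204, 202, 193, 183, 172, 145, 134, 167, 164, 162, 162, 163]
217 [205, 204, 205, 205, 207, 197, 172, 200, 202, 204, 205, 205] [206, 204, 197, 187, 171, 145, 130, 170, 165, 165, 164, 161]
230 [205, 205, 205, 205, 207, 196, 172, 204, 202, 206, 207, 208] [206, 206, 200, 186, 170, 147, 127, 154, 184, 213, 207, 206]
240 [205, 205, 206, 208, 202, 180, 179, 205, 204, 206, 208, 209] [207, 206, 202, 185, 170, 145, 132, 179, 212, 207, 206, 205]
low top [281.9 184.6]
low fillet [281.8 185.9]
right top [281.9 251.5]
right top fil [281.9 247.1]
right fillet [281.8 251.8]
right shoulder [281.4 256. ]
mod low [281.5 192.4]
mod high [281.4 263.4]
width at x=0 53.20844684934872
width at x=0 53.90881568191537
```

```bash
python3 -m inch '[[-0.1,1.1,0,0,1],[-0.1,1.1,0,0,1],[0,0,-2,0,1],[0,0,-3,0,1],[0,0,-1.5,0,1],[0,0,0,0,1]]' 30
python3 -m inch '[[0.02,-0.1,-0.17,0,1],[0.02,-0.1,-0.17,0,1],[0.02,-0.1,-0.17,0,1],[0,0,0,0,1]]' 30
```

```text
clock: 12.25
eef_pos: [0.5714, 0.1523, 0.1041]
tcp_rot: [[-0.167, 0.986, -0.002], [0.986, 0.167, -0.0], [0.0, -0.002, -1.0]]
force: [-1.0, -0.6, 0.3]
grip_width: -0.0003
grasp_force: 0.0
clock: 12.75
eef_pos: [0.573, 0.1488, 0.1001]
tcp_rot: [[-0.167, 0.986, 0.0], [0.986, 0.167, -0.0], [-0.0, 0.0, -1.0]]
force: [0.0, 0.1, 0.1]
grip_width: -0.0001
grasp_force: 0.0
```

```bash
python3 -m inch '[[0.01,-0.05,-0.09,0,1],[0.01,-0.05,-0.09,0,1],[0.01,-0.05,-0.09,0,1],[0,0,0,0,1]]' 30
```

```text
clock: 13.25
eef_pos: [0.5734, 0.1484, 0.0989]
tcp_rot: [[-0.167, 0.986, 0.001], [0.986, 0.167, 0.002], [0.002, 0.001, -1.0]]
force: [-5.0, 4.0, 14.6]
grip_width: -0.0002
grasp_force: 7.7
```

```bash
python3 -m inch '[[0.01,-0.05,-0.1,0,1],[0.01,-0.05,-0.1,0,1],[0,0,0,0,1]]' 30
python3 -m inch '[[0,0,1,0,1],[0,0,4,0,1],[0,0,3,0,1],[0.1,-2.2,1,0,1],[0,0,0,0,1]]' 30
python3 - <<'E'
from h import *
import pickle
from scipy.optimize import least_squares
c=vision.get_calibration("wrist");a=vision.snapshot("wrist");s=robot.get_state();pickle.dump((a,c,s),open("w7.pkl","wb"))
m=np.array([.5775,.1198,.0632]);F=rail((0,0,9.5))[3]
g=cv2.cvtColor(a,cv2.COLOR_RGB2GRAY).astype(int)
def P(q,th=0,x=0,z=0):
    X=np.array(q,float); t=th
    Y=np.array([X[0]*np.cos(t)-X[2]*np.sin(t)+x,X[1],X[0]*np.sin(t)+X[2]*np.cos(t)+z]); return proj(c,m+F@Y)
u,v=map(int,P((0,0,.042)))
mm=(g[v-45:v+45,u-20:u+20]<115).astype(np.uint8)
n,l,st,ce=cv2.connectedComponentsWithStats(mm)
print([(np.round(ce[i]+[u-20,v-45],1).tolist(),st[i].tolist()) for i in range(1,n) if st[i][4]>60])
print("pred slots",P((-.01,0,.042)),P((.01,0,.042)))
lo=int(P((-.024,0,.042))[1]);hi=int(P((.024,0,.042))[1])
print(dict(zip(range(lo-6,lo+8),g[lo-6:lo+8,u-8:u+8].mean(1).astype(int).tolist())),"pred low",P((-.024,0,.042))[1])
print(dict(zip(range(hi-14,hi+20),g[hi-14:hi+20,u-8:u+8].mean(1).astype(int).tolist())),"pred hi, shoulder, mod hi",P((.024,0,.042))[1],P((.024,0,0))[1],P((.03,0,0))[1])
E
```

```text
clock: 13.62
eef_pos: [0.5737, 0.1484, 0.0986]
tcp_rot: [[-0.168, 0.986, 0.002], [0.986, 0.168, 0.004], [0.003, 0.003, -1.0]]
force: [-11.3, 7.1, 31.6]
grip_width: 0.0001
grasp_force: 16.1
clock: 14.25
eef_pos: [0.5752, 0.1235, 0.1862]
tcp_rot: [[-0.165, 0.986, 0.002], [0.986, 0.165, -0.0], [-0.001, 0.002, -1.0]]
force: [0.0, 0.1, 0.5]
grip_width: 0.0003
grasp_force: 0.0
[([280.5, 163.5], [0, 0, 40, 16, 640]), ([281.2, 186.5], [12, 28, 18, 6, 104]), ([281.5, 212.5], [12, 54, 18, 6, 108])]
pred slots (np.float64(281.29054795009927), np.float64(188.9299225820406)) (np.float64(281.3386215088334), np.float64(214.87675498375108))
{165: 55, 166: 60, 167: 75, 168: 79, 169: 83, 170: 83, 171: 99, 172: 161, 173: 180, 174: 201, 175: 200, 176: 199, 177: 199, 178: 200} pred low 171.27673456933138
{219: 207, 220: 207, 221: 207, 222: 207, 223: 207, 224: 207, 225: 206, 226: 208, 227: 220, 228: 229, 229: 237, 230: 241, 231: 229, 232: 217, 233: 219, 234: 219, 235: 218, 236: 218, 237: 219, 238: 176, 239: 208, 240: 206, 241: 205, 242: 205, 243: 205, 244: 206, 245: 199, 246: 204, 247: 215, 248: 219, 249: 223, 250: 176, 251: 181, 252: 190} pred hi, shoulder, mod hi 233.57014988174512 240.5612825676924 247.510303880007
```

The plug is seated: it moved only 0.3 mm under 32 N, with no tilt. Next I'll measure the lever at rest from the scene and top cameras.

```bash
cat > lever.py <<'E'
from h import *
F=rail((0,0,9.5))[3]; fm=np.array([.57995,.10587,.03895]); yf=F[:,1]
H=fm+yf*.0993+F[:,2]*.010; L=np.array([-.165,.986,0])
def look():
    for n in("scene","top"):
        c=vision.get_calibration(n);im=vision.snapshot(n);hsv=cv2.cvtColor(im,cv2.COLOR_RGB2HSV)
        m=cv2.inRange(hsv,(4,170,120),(18,255,255)); u,v=map(int,proj(c,H)); w=np.zeros_like(m); w[max(v-40,0):v+25,u-40:u+30]=m[max(v-40,0):v+25,u-40:u+30]
        q=np.argwhere(w>0)
        if len(q)<8: print(n,"hidden",len(q));continue
        p=q.mean(0); X=onplane(c,p[1],p[0],H,yf)-H
        print(n,len(q),"left %.1f up %.1f mm, angle left of vertical %.1f"%(X@L*1e3,X[2]*1e3,np.degrees(np.arctan2(X@L,X[2]))))
if __name__=="__main__": print("H",H); look(); print("pred tcp start")
E
python3 lever.py
```

```text
H [0.67706292 0.12719066 0.04761025]
scene 61 left 38.1 up 28.9 mm, angle left of vertical 52.9
top 69 left 34.3 up 30.9 mm, angle left of vertical 48.0
pred tcp start
```

```bash
python3 -m inch '[[3,2.5,0,0,1],[3,2.5,0,0,1],[3,2.5,0,0,1],[0,0,-4,0,1],[0,0,-4,0,1],[0,0,-3,0,1],[0,0,-1,0,1],[0,0,0,0,1]]' 30; python3 lever.py
```

```text
clock: 15.4
eef_pos: [0.664, 0.1997, 0.0649]
tcp_rot: [[-0.167, 0.986, -0.001], [0.986, 0.167, -0.0], [0.0, -0.001, -1.0]]
force: [0.3, -0.3, -0.1]
grip_width: -0.0001
grasp_force: 0.0
H [0.67706292 0.12719066 0.04761025]
scene 52 left 35.9 up 25.8 mm, angle left of vertical 54.3
top 91 left 36.8 up 28.2 mm, angle left of vertical 52.6
pred tcp start
```

```bash
python3 -m inch '[[0.16,-0.99,0,0,1],[0.16,-0.99,0.1,0,1],[0.16,-0.99,0.3,0,1],[0.12,-0.7,0.3,0,1],[0,0,0,0,1]]' 30; python3 lever.py
```

```text
clock: 16.12
eef_pos: [0.6714, 0.1624, 0.0737]
tcp_rot: [[-0.166, 0.986, 0.002], [0.986, 0.166, 0.001], [0.0, 0.002, -1.0]]
force: [0.4, 3.2, 1.2]
grip_width: 0.0001
grasp_force: 1.6
H [0.67706292 0.12719066 0.04761025]
scene 25 left 12.1 up 36.1 mm, angle left of vertical 18.5
top 67 left 16.1 up 46.2 mm, angle left of vertical 19.2
pred tcp start
```

```bash
python3 -m inch '[[0.08,-0.5,0.2,0,1],[0.08,-0.5,0.2,0,1],[0.03,-0.2,0,0,1],[0,0,0,0,1]]' 30; python3 lever.py
```

```text
clock: 16.73
eef_pos: [0.6723, 0.1505, 0.0763]
tcp_rot: [[-0.166, 0.986, -0.0], [0.986, 0.166, -0.0], [0.0, -0.0, -1.0]]
force: [-1.3, 2.5, 0.9]
grip_width: 0.0004
grasp_force: 1.4
H [0.67706292 0.12719066 0.04761025]
scene 25 left 2.5 up 38.3 mm, angle left of vertical 3.8
top 49 left 5.9 up 39.0 mm, angle left of vertical 8.5
pred tcp start
```

```bash
python3 -m inch '[[0.03,-0.2,0,0,1],[0,0,0,0,1]]' 30; python3 -m inch '[[0.03,-0.2,0,0,1],[0,0,0,0,1]]' 30; python3 lever.py
```

```text
clock: 17.08
eef_pos: [0.6726, 0.1487, 0.0763]
tcp_rot: [[-0.167, 0.986, -0.0], [0.986, 0.167, -0.0], [-0.0, -0.0, -1.0]]
force: [-0.1, 3.7, 2.0]
grip_width: 0.0003
grasp_force: 1.5
clock: 17.32
eef_pos: [0.6727, 0.1478, 0.0764]
tcp_rot: [[-0.168, 0.986, -0.0], [0.986, 0.168, 0.002], [0.002, 0.0, -1.0]]
force: [-1.4, 7.8, 2.0]
grip_width: -0.0
grasp_force: 3.9
H [0.67706292 0.12719066 0.04761025]
scene 23 left 0.5 up 38.5 mm, angle left of vertical 0.7
top 45 left 4.4 up 39.7 mm, angle left of vertical 6.3
pred tcp start
```

```bash
python3 -m inch '[[0.03,-0.2,0,0,1],[0,0,0,0,1],[0,0,0,0,1]]' 30; python3 -m inch '[[-0.16,0.99,0,0,1],[-0.33,2,0,0,1],[-0.5,3,-0.3,0,1],[-0.2,1.5,0,0,1],[0,0,4,0,1],[0,0,5,0,1],[0,0,5,0,1],[0,0,0,0,1],[0,0,0,0,1]]' 30; python3 lever.py
```

```text
clock: 17.8
eef_pos: [0.6728, 0.1473, 0.0765]
tcp_rot: [[-0.169, 0.986, -0.0], [0.986, 0.169, 0.004], [0.004, 0.0, -1.0]]
force: [-2.2, 13.8, 3.4]
grip_width: 0.0001
grasp_force: 6.8
clock: 18.92
eef_pos: [0.6612, 0.2196, 0.2129]
tcp_rot: [[-0.167, 0.986, -0.0], [0.986, 0.167, -0.001], [-0.0, -0.0, -1.0]]
force: [-0.4, 0.9, -0.1]
grip_width: 0.0003
grasp_force: 0.0
H [0.67706292 0.12719066 0.04761025]
scene 63 left 38.0 up 28.6 mm, angle left of vertical 53.0
top 91 left 36.8 up 28.2 mm, angle left of vertical 52.6
pred tcp start
```

The lever reached its stop (13.8 N with almost no further travel) and sprang back to rest. I'll check the bystanders and plug by comparing with the first top image, then hand in.

```bash
python3 - <<'E'
from h import *
a=cv2.imread("pics/top0.png").astype(int);b=cv2.cvtColor(vision.snapshot("top"),cv2.COLOR_RGB2BGR).astype(int)
d=np.abs(a-b).max(2)>40
for n,(x0,x1,y0,y1) in dict(timer=(122,160,178,215),cup=(120,160,262,298),jar=(412,450,240,275)).items(): print(n,d[y0:y1,x0:x1].sum())
hsv=cv2.cvtColor(b.astype(np.uint8),cv2.COLOR_BGR2HSV); g=hsv[190:220,175:220]
c=vision.get_calibration("top");m=np.array([.5775,.1198,.0632]);F=rail((0,0,9.5))[3]
print("plug top pred",proj(c,m+F@[-.0015,0,.042]))
k=cv2.cvtColor(b.astype(np.uint8),cv2.COLOR_BGR2GRAY)[182:220,172:216]; q=np.argwhere(k<90); print(k[8:32:2,4:40:2])
E
```

```text
timer 4
cup 269
jar 0
plug top pred (np.float64(182.3575749161262), np.float64(201.16835535502256))
[[ 25  32  32  30 108 124 215 199 196 194 200 197 199 190 240 237 241 161]
 [ 30  39  29  19 116  98 119 214 196 190 173 137 200 196 239 237 241 146]
 [ 26  52  81 182 205 214 205 248 240 239 237 243 147 197 240 237 238 217]
 [200 210 198 196 201 202 189 251 239 238 237 238 192 196 245 236 238 250]
 [209 202 203 200 159  94 200 253 239 238 239 239 172 198 234 237 237 248]
 [219  84 158 203 223  16 208 252 239 238 238 240 166 199 224 236 238 242]
 [237 165 102 199 217   0 208 240 237 239 239 238 220 197 196 239 237 240]
 [197 212  49 203 201 214 203 219 242 239 239 238 246 147 197 239 239 238]
 [ 57 199 204 199 196 206 202 206 248 242 239 240 240 177 197 242 237 238]
 [ 35 197 195 204 206 214 168  96 100 107 116 127 205 207 108 245 236 237]
 [ 21 228 145  99 114  93 119 174 210 205 199 200 200 199 134 230 242 240]
 [ 23  27  27  26  31  65  57 204 198 198 202 200 198 201 152 144  86 129]]
```

```bash
python3 - <<'E'
from h import *
def edge(i): return cv2.Canny(cv2.cvtColor(i,cv2.COLOR_BGR2GRAY)[258:302,112:170],80,160)
a=cv2.imread("pics/top0.png");b=cv2.cvtColor(vision.snapshot("top"),cv2.COLOR_RGB2BGR)
ga,gb=[cv2.cvtColor(i,cv2.COLOR_BGR2GRAY) for i in(a,b)]
print(cv2.phaseCorrelate(edge(a).astype(np.float32),edge(b).astype(np.float32)))
print(ga[262:298:4,118:160:3]);print(gb[262:298:4,118:160:3])
s0=cv2.imread("pics/scene0.png");s1=cv2.cvtColor(vision.snapshot("scene"),cv2.COLOR_RGB2BGR)
print("scene cup diff",(np.abs(s0.astype(int)-s1).max(2)>40)[290:328,172:218].sum())
E
```

```text
((-0.06633843353053237, 0.60260051953518), 0.6573421969237151)
[[ 53  52  23  22  26  52  53  50  45  52  52  52  50  46]
 [ 28  29  24  25  25  17  55  37  45  51  46  51  48  48]
 [ 28  34  28  19 120 173 203 193  78 255  44  53  56  50]
 [ 29  25  12 193 213 231 213 253 125 125 251  20  27  31]
 [ 32  28 166 190  87  89 127 134 136 124  85  37  29  25]
 [ 27  29  83  68  88  89 112 126 130 128  88  30  33  33]
 [ 25  30  26  63  69  82  85  89  80 142 133 132  25  32]
 [ 32  25  30  27 169  79  68  81 153  28 138 140 101  29]
 [ 35  26  32  32  31  27  24  32  37  32  33  21 107  29]]
[[ 48  50  25  30  29  53  53  47  47  53  50  56  49  43]
 [ 46  25  28  32  25  19  58  37  42  49  46  44  48  50]
 [ 44  36  25  20 125 174 199 187  77 255  43  50  53  57]
 [ 46  56  10 190 203 223 215 250 125 123 250  45  55  50]
 [ 44  49 163 177 215 219 250 118 132 128  76  80  44  54]
 [ 51  47 118 173 202 205  92 127 127 117 109  45  49  63]
 [ 50  47  39  87 129 155  77  96  65 255 252 254  35  62]
 [ 49  52  47  44 255 123  68 119 255  40 240 251 155  36]
 [ 46  47  51  40  52  49  46  49  53  53  53  25 245  33]]
scene cup diff 184
```

The cup's outline hasn't moved, only the shadow across it has. Handing in.

```bash
python3 -c "
from station import robot
print(robot.finish_job())"
```

```text
the job is handed in; nothing more can be done
None
```

The white plug is seated in the module and released, the lever was pushed to its stop and sprang back, the cup, jar and timer are where they were, and the job is handed in at about 19 s.

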